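Open the cuvette holder

ROBOT

A 7-joint arm with a two-finger parallel gripper is mounted at the origin on a cart in front of the work surface, level with it; the furniture and walls round the work are solid. World frame = base frame: x ahead of the robot, y to its left, z up, the work surface at z = 0. Lengths are in m, angles in rad, forces in N, time in s.
With the tool pointing down it reaches from about 0.425 to 0.875 m from the base axis. Payload 4.7 kg.
Tool frame: the origin (TCP) lies on the mounting face of the last link; the fingertips stand 182 mm ahead of it and the grasp point (between the pads) lies 164 mm ahead of it (ctrl.finger_overhang is the distance from the TCP to the fingertips, in m); z points along the fingers, y is the line along which they close (so a half turn about z gives the same grasp; the last joint's range is limited). The gripper opens to 87 mm and grips with 3 to 60 N. Pads are 19 mm wide; open, the fingers measure 117 mm over their backs; the gripper's body (75 mm by 190 mm) begins 51 mm behind the grasp point.
Start: joints at [-1.192, 0.321, -0.07, 1.45, 0.023, 1.371, -0.057], TCP at [0.232, 0.607, 0.405] pointing down, gripper open.
Joint ranges: [-2.86, 2.86], [-0.3, 2.09], [-1.38, 1.24], [0.06, 2.45], [-1.56, 4.7], [0.09, 2.05], [-2.69, 2.69]. Speed limits (rad/s): [2.57, 2.57, 3.14, 3.14, 3.14, 3.14, 3.14].

INTERFACE

Orientations are given as a rotation vector (axis times angle).
In Python, from bench import ctrl gives the robot as it stands.
- The arm moves only by the shell command python3 -m jog 'ROWS' [FORCE]. ROWS is a JSON object of lists of equal length, an entry for each row: "translation": the shift along the tool's x, y, z as a fraction of full scale, a list of three; "yaw": the turn about the tool's z as a fraction of full scale; "jaw": the closure, from 0 (fully open) to 1 (shut). In form: {"translation": [[dx, dy, dz], ...], "yaw": [yaw, ...], "jaw": [jaw, ...]}. A call has 1 to 8 rows; each row is the pose to reach, as a shift and turn from the pose commanded when the call began, along the tool's axes at that moment, turning the shorter way round; what a row does not reach only later rows make up. Full scale, the value 1, is 0.2 m for a shift and 180 degrees for a turn. A row lasts 1/8 s, in which the tool goes at most 62.5 mm and 10.7 degrees, less where a joint would pass 70% of its speed; a pose out of reach is approached as far as the arm can. A call with a number of a shift or a turn outside -1 to 1 is refused whole. A call with a gripper value outside its range is refused whole. The fingers move at their own pace and stop on an object; FORCE is the grip in N (left out, the last holds). Time passes only in rows, so rows that repeat a pose let the fingers close. It gives the time, the measured TCP pose, the force, the opening and the grip force at its end, in the units of the state.
- ctrl.get_state(): the state, without advancing time (a new reading comes with each control period).
- ctrl.get_image(name): name is "side" or "top"; returns a dict with "pixels" (420x560x3 uint8, blue, green, red), "fx", "fy", "cx", "cy" (pixels), "R" (3x3) and "t" (3): a world point X has camera coordinates R X + t. Camera axes: x right, y down, z forward; pixel columns grow to the right and rows downward; lengths in m; the calibration is good to about 2 mm. A picture is of the moment at which its call begins. There is no depth.
- ctrl.close_job(): hands the job in; it is judged then, once.
Trained networks look in a picture, given as the dict that the camera call returned (one of the last four; its "shot" number tells which), for a name from the list of things; names that differ only in an ending like _2 or _b are one class to them, and where a whole thing is asked for, a point or a joint stands for the part that bears it (a point fixed in the world has none). Each returns a list of dicts, best first, with "p" (0 to 1); they miss things now and then, are a little off and sometimes report something else, mostly with a low value. They report only what shows in the picture. A call takes as long as a camera call.
- ctrl.silhouettes(label, picture): "region" (420x560 bool, what is visible of it) and "at" ([column, row] in pixels, amid what is visible of it).
The state is a dict: "time": time; "joint_positions": joint angles; "qd": joint speeds; "joint_torque": joint torques, N m; "position": TCP position; "tool_rot": TCP orientation; "ft_force": force on the tool from outside, world axes, zero at the start; "torque": the same for the moment, N m; "grip_width": opening from 0.0 (shut) to 1.0 (fully open); "grip_force": force on a finger pad.
Only numpy, scipy, OpenCV 4.12 (cv2) and the standard library are available. Lean on these libraries where they do the work, as an engineer would, in place of code of your own. Each camera call takes 0.05 s, during which the arm holds its last target. There are 200 camera calls.

TASK

Open the cuvette holder that has the blue tab: with the fingertips gently press its tab until the sprung lid comes up, then push the lid over backwards until it is fully open and stays there by itself, and let go of everything. Only touch and push, do not lift or shift the holder; leave the holder with the orange tab shut and the bottle, small box and jar where they are.

Things in the scene. Friction and masses are not known exactly. Their poses are not given: they have to be found in the camera images.
- blue_holder: The holder to open: white cuvette holder, grey foot plate 167 (x) x 96 mm (y), 64 mm high, 1.4 kg, loose on rubber feet. Origin on the underside; x points from the blue tab to the hinge, z up. Foot plate x = -102 to +65 mm; chamber x = -36 to +59 mm under a black lid, top at z = 60 mm, hinged along y at x = 55, z = 56 mm
- blue_holder_tab_top (a point): Centre of the top face of the blue tab's pad, 24 mm (x) x 28 mm (y), at x = -82, z = 46 mm in the holder's frame, free all round above the foot plate; the hook that the tab works stands at x = -50 mm between tab and lid and is 64 mm high
- blue_holder_tab (a joint): Turn of the blue tab in rad, 0 at rest, 0.22 fully pressed (the pad goes down about 7.5 mm). It springs back; about 1 N starts it, about 4 N at the pad is full travel. The lid is let go at about 0.1
- blue_holder_lid_edge (a point): Middle of the free edge of the blue holder's lid (the edge toward the tab when shut), half-way through its thickness of 6 mm; 92 mm from the hinge line; the lid is 90 mm wide (y). It moves with the lid
- blue_holder_hinge (a point): Middle of the hinge line of the blue holder's lid; the line runs along the holder's y
- blue_holder_lid (a joint): Angle of that lid in rad: 0 shut and latched. Let go by the tab, a damped spring lifts it in 1 to 2 s to 1.05 and carries it no further; a light push at its free edge (under 1 N) turns it on; past upright (1.57) it falls open by its own weight to its stop at 1.9 and stays there. Under 1.5 it falls back to 1.05
- orange_holder: The other holder, to be left shut: same make and frame as the blue one, but with an orange tab
- orange_holder_lid (a joint): Angle of the other holder's lid in rad, 0 shut
- orange_holder_tab (a joint): Turn of the other holder's orange tab in rad, 0 at rest
- bottle_mid (a point): Bystander: blue dropper bottle, 34 mm wide and 100 mm high, its middle
- slip_box_mid (a point): Bystander: small white box with a green lid, 31 x 31 x 19 mm, its middle
- jar_mid (a point): Bystander: clear specimen jar with a yellow lid, 54 mm wide and 72 mm high, its middle
- microscope: Fixed obstacle: microscope on a low riser under a white cloth, right of the holders, between them and the place where the arm is parked. It fills 170 mm before and behind this point (toward and away from the robot) and 140 mm to either side, from the worktop up to 560 mm: swing the arm past on the robot's side of it
- cabinet_side (a point): Fixed obstacle: foot of the right-hand side, nearest to the holders, of the blue drawer cabinets that stand left of them, 620 mm high; nothing of them reaches further right (toward -y) than this point

How it is judged:
By the outcome, as a careful person would: the job done as asked, in the order asked, and still so for the second after the job is handed in, with the robot touching nothing.
It also fails if it takes over 48 s, if anything falls off the work surface, if the arm or the gripper's body presses on something with over 40 N, if the wrist force passes 120 N, or if a joint passes its speed limit or range.

## Working session

There is one attempt and no reset: what is moved stays moved. The work goes in short steps, Python scripts to look and compute and a shell command to move; the robot and the scene stay as the last step left them, time stands still between calls to the robot, and variables do not carry over. Pictures are saved under pics/ and viewed, at most 10 in all, crops included, and the job is handed in when it is done.

```bash
mkdir -p pics; ls; cat > h.py <<'E'
import numpy as np,cv2
from bench import ctrl
def ray(im,uv):
    R=np.array(im["R"]);t=np.array(im["t"])
    d=R.T@np.array([(uv[0]-im["cx"])/im["fx"],(uv[1]-im["cy"])/im["fy"],1]);return -R.T@t,d
def onz(im,uv,z):
    c,d=ray(im,uv);return c+d*(z-c[2])/d[2]
def proj(im,X):
    p=np.array(im["R"])@X+np.array(im["t"]);return [im["fx"]*p[0]/p[2]+im["cx"],im["fy"]*p[1]/p[2]+im["cy"]]
def tri(a,ua,b,ub):
    A=np.zeros((3,3));r=np.zeros(3)
    for im,u in((a,ua),(b,ub)):
        c,d=ray(im,u);d=d/np.linalg.norm(d);P=np.eye(3)-np.outer(d,d);A+=P;r+=P@c
    return np.linalg.solve(A,r)
E
python3 - <<'E'
from h import *
np.set_printoptions(precision=3,suppress=True)
ims={n:ctrl.get_image(n) for n in("top","side")}
for n,im in ims.items():
    cv2.imwrite(f"pics/{n}0.png",im["pixels"])
    print(n,-np.array(im["R"]).T@im["t"])
    for l in("blue_holder","blue_holder_tab","blue_holder_lid","orange_holder_tab","orange_holder","microscope","bottle_mid","jar_mid","slip_box_mid"):
        for s in ctrl.silhouettes(l,im)[:2]:
            print(l,round(s["p"],2),s["at"],s["region"].sum(),onz(im,s["at"],0.046 if "tab" in l else 0.05))
s=ctrl.get_state();print(s["position"],s["tool_rot"],s["time"],ctrl.finger_overhang)
E
```

```text
pics
top [0.418 0.144 1.301]
blue_holder 0.95 [297.6, 214.9] 2363 [0.524 0.086 0.05 ]
blue_holder_tab 0.53 [293.8, 232.0] 214 [0.481 0.096 0.046]
blue_holder_lid 0.59 [299.0, 203.1] 1370 [0.554 0.082 0.05 ]
orange_holder 0.96 [220.0, 230.3] 2523 [0.488 0.281 0.05 ]
bottle_mid 0.58 [181.6, 283.2] 187 [0.359 0.377 0.05 ]
jar_mid 0.92 [257.3, 134.1] 433 [0.733 0.184 0.05 ]
slip_box_mid 0.5 [234.6, 281.8] 151 [0.36  0.246 0.05 ]
side [ 0.119 -0.68   0.497]
blue_holder 0.93 [293.2, 241.5] 1973 [0.501 0.062 0.05 ]
blue_holder 0.46 [189.5, 211.2] 396 [0.338 0.341 0.05 ]
blue_holder_tab 0.76 [281.7, 242.3] 184 [0.479 0.078 0.046]
blue_holder_tab 0.25 [307.3, 226.8] 772 [0.569 0.12  0.046]
blue_holder_lid 0.55 [312.4, 231.4] 741 [0.563 0.085 0.05 ]
orange_holder_tab 0.65 [238.8, 214.6] 121 [0.448 0.266 0.046]
orange_holder 0.65 [258.7, 217.1] 1933 [0.484 0.219 0.05 ]
bottle_mid 0.64 [190.0, 207.5] 315 [0.346 0.364 0.05 ]
jar_mid 0.84 [344.5, 204.8] 593 [0.717 0.181 0.05 ]
slip_box_mid 0.7 [206.7, 239.8] 150 [0.331 0.163 0.05 ]
[0.232 0.607 0.405] [0.57  3.089 0.   ] 1.0 0.1822
```

View pics/top0.png

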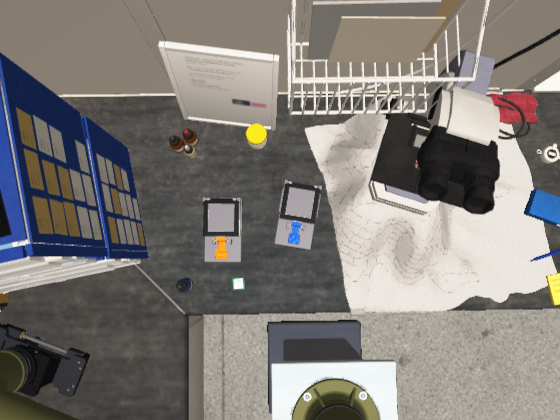

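View pics/side0.png

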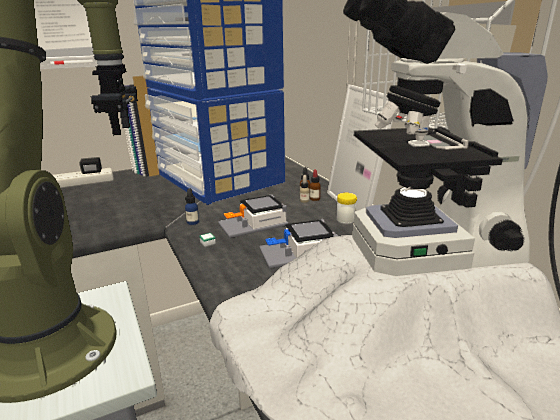

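The top view puts the arm at lower left (around 50,370), by the cabinets, rather than behind the microscope. The blue holder is at about (297,215), with its tab at (295,235) facing the robot. The orange holder is at (221,230), bottle (184,284), box (238,284) and jar (257,134). The side view agrees. Next I'll fit the holder pose in both views.

```bash
python3 - <<'E'
from h import *
from scipy.optimize import minimize
np.set_printoptions(precision=3,suppress=True)
ims=[ctrl.get_image(n) for n in("top","side")]
ms=[ctrl.silhouettes("blue_holder",im)[0]["region"] for im in ims]
def box(a,b,c,d,e,f): return np.array([[x,y,z] for x in(a,b) for y in(c,d) for z in(e,f)])
B=[box(-.102,.065,-.048,.048,0,.004),box(-.036,.059,-.045,.045,0,.06)]
def mask(im,p):
    m=np.zeros((420*2,560*2),np.uint8);c,s=np.cos(p[2]),np.sin(p[2]);R=np.array([[c,-s,0],[s,c,0],[0,0,1]])
    for b in B:
        q=np.array([proj(im,R@x+[p[0],p[1],0]) for x in b],np.float32)*2
        cv2.fillConvexPoly(m,cv2.convexHull(q).astype(np.int32),1)
    return m>0
M=[cv2.resize(m.astype(np.uint8),(1120,840),interpolation=0)>0 for m in ms]
def cost(p,w=(1,1)): return -sum(k*(mask(i,p)&m).sum()/(mask(i,p)|m).sum() for i,m,k in zip(ims,M,w))
for w in((1,1),(1,.0)):
    best=min((minimize(cost,[.55,.083,y],args=(w,),method="Nelder-Mead",options=dict(initial_simplex=[[.55,.083,y],[.57,.083,y],[.55,.10,y],[.55,.083,y+.1]])) for y in(-.3,-.15,0)),key=lambda r:r.fun)
    print(best.x,best.fun)
    p=best.x;print("tab",p[:2]-.082*np.array([np.cos(p[2]),np.sin(p[2])]))
im=ims[0]
print("cab",onz(im,(145,258),0),onz(im,(145,258),.3),onz(im,(130,155),0))
p=best.x
a=cv2.resize(im["pixels"],None,fx=2,fy=2);a[cv2.Canny(mask(im,p).astype(np.uint8)*255,50,100)>0]=(0,0,255)
b=cv2.resize(ims[1]["pixels"],None,fx=2,fy=2);b[cv2.Canny(mask(ims[1],p).astype(np.uint8)*255,50,100)>0]=(0,0,255)
cv2.imwrite("pics/fit.png",np.hstack([cv2.resize(a[340:520,500:680],(400,400)),cv2.resize(b[400:580,500:680],(400,400))]))
E
```

```text
[ 0.543  0.081 -0.197] -1.5872632733721694
tab [0.463 0.098]
[ 0.543  0.081 -0.189] -0.9613154738104758
tab [0.462 0.096]
cab [0.423 0.481 0.   ] [0.422 0.404 0.3  ] [0.694 0.523 0.   ]
```

View pics/fit.png

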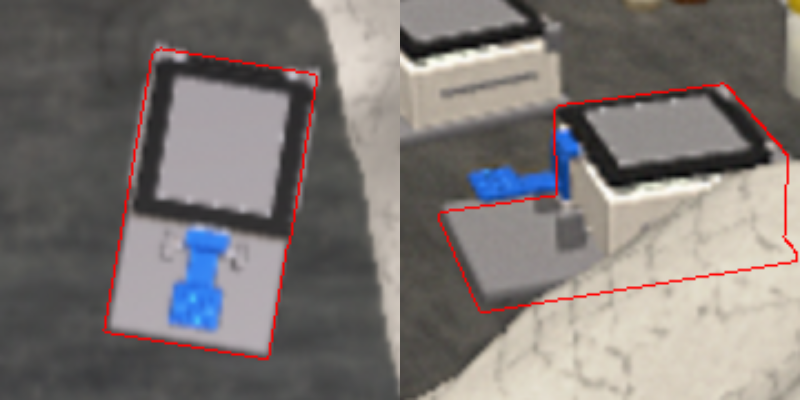

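The red outline matches the foot plate and chamber in both views, giving blue holder pose (0.543, 0.081, yaw −0.19). The tab is at (0.4625, 0.0965).

```bash
cat >> h.py <<'E'
from scipy.spatial.transform import Rotation as Ro
P0=np.array([.543,.081,0]);YAW=-.19
def H(x,y,z): c,s=np.cos(YAW),np.sin(YAW);return P0+[c*x-s*y,s*x+c*y,z]
def jog(tips):
    s=ctrl.get_state();R=Ro.from_rotvec(s["tool_rot"]).as_matrix();p=np.array(s["position"])
    z=R[:,2];print("tip",np.round(p+ctrl.finger_overhang*z,4),"F",np.round(s["ft_force"],2),"t",s["time"],"w",s["grip_width"],"z",np.round(z,3))
    for t in tips: print(np.round(R.T@(np.array(t)-(p+ctrl.finger_overhang*z))/.2,3))
    hx=np.array([np.cos(YAW),np.sin(YAW),0]);g=R.T@-hx;print("yaw",np.arctan2(g[1],g[0])/np.pi)
E
python3 -c "
from h import *
jog([(.30,.42,.223),(.40,.25,.223),H(-.082,0,.12)])"
```

```text
tip [0.2319 0.6072 0.2226] F [ 0.84 -0.16  0.27] t 1.2 w 0.9944038043414404 z [ 0.  0. -1.]
[-0.652 -0.753 -0.002]
[-1.422 -1.369 -0.002]
[-1.988 -1.975  0.513]
yaw -0.055629809212479266
```

```bash
python3 -m jog '{"translation":[[-0.2,-0.23,0],[-0.4,-0.46,0],[-0.55,-0.65,0],[-0.65,-0.75,0],[-0.8,-0.86,0],[-0.95,-0.98,0],[-0.98,-1,0]],"yaw":[0,0,0,-0.02,-0.03,-0.05,-0.055],"jaw":[0.2,0.5,1,1,1,1,1]}' 10; python3 -c "
from h import *
jog([(.40,.25,.223),H(-.082,0,.2),H(-.082,0,.06)])"
```

```text
time: 2.08
position: [0.3453, 0.3481, 0.4051]
tool_rot: [0.307, 3.126, 0.0]
ft_force: [0.6, 1.4, -0.1]
grip_width: 0.284
grip_force: 0.0
tip [0.3455 0.3481 0.2229] F [ 0.64  1.41 -0.11] t 2.075 w 0.28408614971083035 z [ 0.001  0.    -1.   ]
[-0.363 -0.428 -0.   ]
[-0.819 -1.12   0.115]
[-0.818 -1.12   0.815]
yaw -0.001894222350883771
```

```bash
python3 -m jog '{"translation":[[-0.18,-0.2,0],[-0.35,-0.42,0],[-0.5,-0.62,0],[-0.63,-0.82,0.05],[-0.75,-1,0.11],[-0.82,-1,0.3],[-0.82,-1,0.4],[-0.82,-1,0.4]],"yaw":[0,0,0,0,0,0,0,0],"jaw":[1,1,1,1,1,1,1,1]}'; python3 - <<'E'
from h import *
jog([H(-.082,0,.075),H(-.082,0,.05)])
E
```

```text
time: 3.08
position: [0.4659, 0.1235, 0.3234]
tool_rot: [-0.3, -3.124, 0.002]
ft_force: [0.1, 0.4, 0.7]
grip_width: 0.008
grip_force: 0.0
tip [0.4653 0.1233 0.1412] F [0.06 0.42 0.69] t 3.075 w 0.007573872893568848 z [-0.003 -0.001 -1.   ]
[-0.013 -0.134  0.331]
[-0.013 -0.134  0.456]
yaw -0.00040128224147251227
```

```bash
python3 -m jog '{"translation":[[-0.01,-0.07,0.05],[-0.013,-0.134,0.15],[-0.013,-0.134,0.27],[-0.013,-0.134,0.35],[-0.013,-0.134,0.38],[-0.013,-0.134,0.38]],"yaw":[0,0,0,0,0,0],"jaw":[1,1,1,1,1,1]}'; python3 - <<'E'
from h import *
jog([H(-.082,0,.05),H(-.082,0,.04)])
a=ctrl.get_image("top");b=ctrl.get_image("side")
cv2.imwrite("pics/near.png",np.hstack([cv2.resize(a["pixels"][170:260,250:340],(400,400)),cv2.resize(b["pixels"][170:290,220:340],(400,400))]))
E
```

```text
time: 3.82
position: [0.4641, 0.0961, 0.2489]
tool_rot: [0.301, 3.127, 0.0]
ft_force: [0.6, -0.5, -0.1]
grip_width: 0.004
grip_force: 0.0
tip [0.4641 0.0961 0.0667] F [ 0.63 -0.54 -0.11] t 3.825 w 0.003975528364524125 z [ 0.  0. -1.]
[0.008 0.    0.084]
[0.008 0.    0.134]
yaw -0.0005749287663293294
```

View pics/near.png

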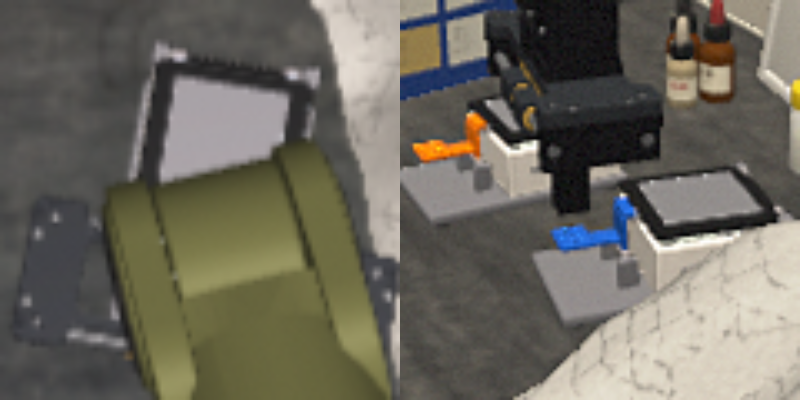

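The finger is above the blue pad but looks offset in the side view: its tip is at crop (572,210) and the pad at (583,237). I'll check this against projections.

```bash
python3 - <<'E'
from h import *
b=ctrl.get_image("side")
k=400/120
f=lambda X:np.round((np.array(proj(b,X))-[220,170])*k)
print("pad",[f(H(x,y,.046)) for x,y in((-.094,-.014),(-.094,.014),(-.07,-.014),(-.07,.014),(-.082,0))])
s=ctrl.get_state();t=np.array([*s["position"][:2],s["position"][2]-.182]);print("tip",f(t),[f(t+H(x,y,0)-P0) for x,y in((-.0095,-.012),(-.0095,.012),(.0095,-.012),(.0095,.012))])
print("plate",[f(H(-.102,-.048,.004)),f(H(-.102,.048,.004))],"hook",f(H(-.05,0,.064)))
print("px shift 10mm x,y",f(H(-.072,0,.046))-f(H(-.082,0,.046)),f(H(-.082,.01,.046))-f(H(-.082,0,.046)))
c=b["pixels"][195:255,260:320];cv2.imwrite("pics/z.png",cv2.resize(c,(600,600),interpolation=cv2.INTER_CUBIC))
print((np.array(proj(b,t))-[260,195])*10,(np.array(proj(b,H(-.082,0,.046)))-[260,195])*10)
E
```

```text
pad [array([159., 247.]), array([149., 229.]), array([194., 242.]), array([183., 224.]), array([171., 235.])]
tip [173. 207.] [array([164., 216.]), array([155., 201.]), array([191., 212.]), array([182., 197.])]
plate [array([161., 328.]), array([130., 261.])] hook [216. 205.]
px shift 10mm x,y [14. -2.] [-3. -6.]
[119.05214753 369.69651207] [113.88688694 455.62693379]
```

View pics/z.png

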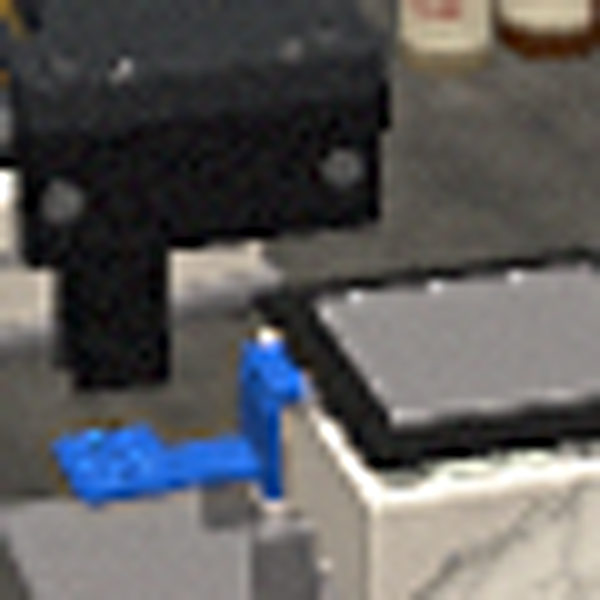

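```bash
python3 -m jog '{"translation":[[0.004,0,0.04],[0.008,0,0.075],[0.008,0,0.09],[0.008,0,0.1],[0.008,0,0.11],[0.008,0,0.12],[0.008,0,0.125],[0.008,0,0.13]],"yaw":[0,0,0,0,0,0,0,0],"jaw":[1,1,1,1,1,1,1,1]}'; python3 - <<'E'
from h import *
jog([])
E
```

```text
time: 4.97
position: [0.4614, 0.0966, 0.2227]
tool_rot: [-0.3, -3.124, 0.0]
ft_force: [-4.9, 1.2, 6.5]
grip_width: 0.01
grip_force: 3.9
tip [0.4608 0.0967 0.0405] F [-4.91  1.18  6.51] t 4.975 w 0.01044706012225882 z [-0.003  0.    -1.   ]
yaw -0.0005537260598181279
```

```bash
python3 -m jog '{"translation":[[0,0,-0.005],[0,0,-0.01],[0,0,-0.015],[0,0,-0.03],[0,0,-0.05],[0,0,-0.07],[0,0,-0.07],[0,0,-0.07]],"yaw":[0,0,0,0,0,0,0,0],"jaw":[1,1,1,1,1,1,1,1]}'; python3 - <<'E'
from h import *
jog([])
b=ctrl.get_image("side");cv2.imwrite("pics/lid.png",cv2.resize(b["pixels"][150:270,220:380],(800,600)))
E
```

```text
time: 5.98
position: [0.4624, 0.0963, 0.2367]
tool_rot: [0.301, 3.127, 0.0]
ft_force: [-0.6, -0.7, 0.2]
grip_width: 0.006
grip_force: 0.0
tip [0.4624 0.0964 0.0545] F [-0.58 -0.72  0.16] t 5.975 w 0.006385140175483862 z [ 0.  0. -1.]
yaw -0.0006388280206971335
```

View pics/lid.png

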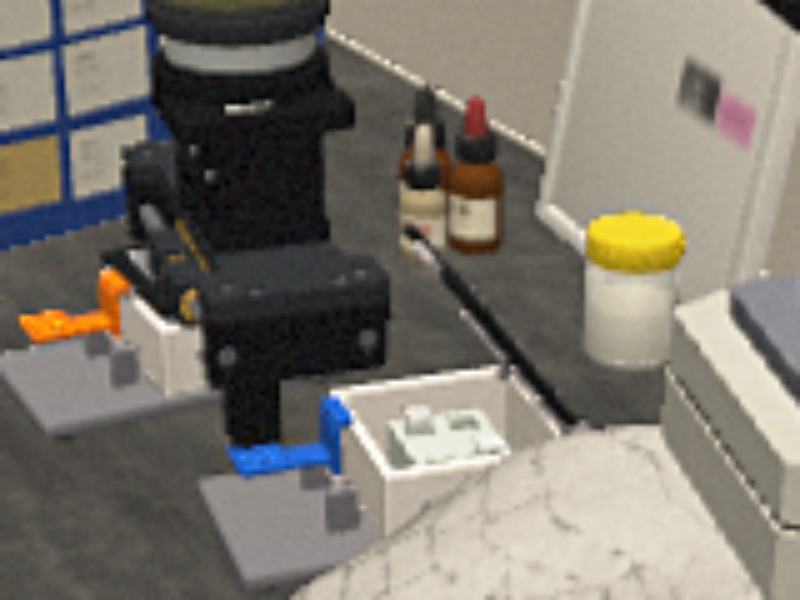

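The lid is up: it shows edge-on from (410,235) to the hinge at (570,420), and the chamber is open. The orange holder is still shut. Next I raise the tip to z≈0.115 and push the lid back.

```bash
python3 -m jog '{"translation":[[0,0,-0.1],[0,0,-0.25],[0,0,-0.3],[-0.1,0,-0.3],[-0.25,0,-0.3],[-0.37,0,-0.3],[-0.4,0,-0.3],[-0.43,0,-0.3]],"yaw":[0,0,0,0,0,0,0,0],"jaw":[1,1,1,1,1,1,1,1]}'; python3 - <<'E'
from h import *
jog([H(.03,0,.115),H(.055,0,.115)])
E
```

```text
time: 7.02
position: [0.5463, 0.0801, 0.296]
tool_rot: [-0.301, -3.125, 0.001]
ft_force: [-0.1, -0.2, 0.3]
grip_width: 0.002
grip_force: 0.2
tip [0.546  0.08   0.1138] F [-0.07 -0.19  0.29] t 7.025 w 0.0015355221562366435 z [-0.002 -0.    -1.   ]
[-0.134  0.002 -0.006]
[-0.259  0.002 -0.006]
yaw -0.0005651270424578024
```

```bash
python3 -m jog '{"translation":[[-0.03,0,0],[-0.06,0,0],[-0.09,0,0],[-0.12,0,0],[-0.15,0,0],[-0.18,0,0],[-0.21,0,0],[-0.24,0,0]],"yaw":[0,0,0,0,0,0,0,0],"jaw":[1,1,1,1,1,1,1,1]}'; python3 - <<'E'
from h import *
jog([H(.055,0,.115)])
b=ctrl.get_image("side");cv2.imwrite("pics/lid2.png",cv2.resize(b["pixels"][150:270,220:380],(800,600)))
E
```

```text
time: 8.02
position: [0.5943, 0.0707, 0.2967]
tool_rot: [0.301, 3.127, 0.0]
ft_force: [-0.1, -0.2, 0.0]
grip_width: 0.004
grip_force: 0.0
tip [0.5943 0.0707 0.1145] F [-0.14 -0.15  0.02] t 8.025 w 0.004280414485059578 z [ 0.  0. -1.]
[-0.013  0.002 -0.002]
yaw -0.0006188947942391057
```

View pics/lid2.png

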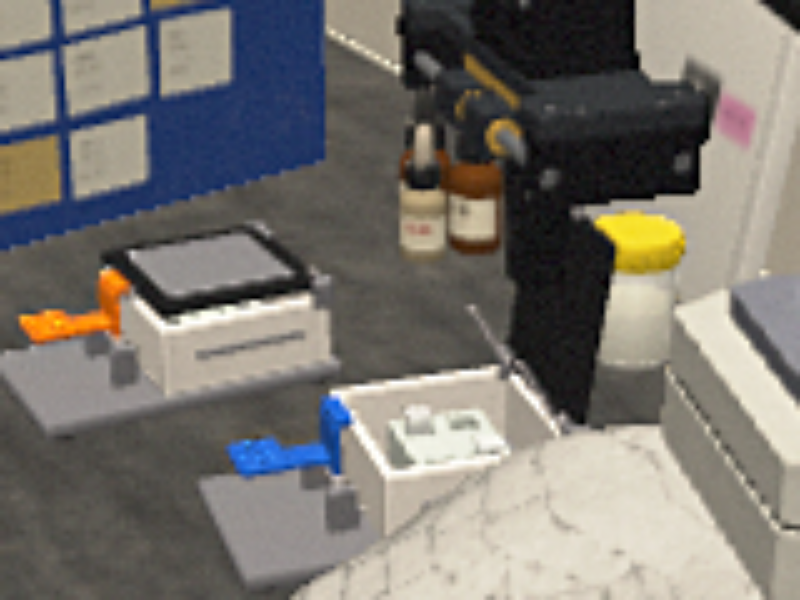

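The lid is now past upright: the dark face runs from (515,230) to (605,410), and there's no force on the tool. I'll back off along −x, then rise.

```bash
python3 -m jog '{"translation":[[-0.02,0,0],[-0.02,0,0],[0.05,0,0],[0.15,0,0],[0.3,0,0],[0.45,0,-0.1],[0.55,0,-0.4],[0.6,0,-0.6]],"yaw":[0,0,0,0,0,0,0,0],"jaw":[1,1,1,1,1,1,1,1]}'; python3 -m jog '{"translation":[[0.15,0,-0.2],[0.15,0,-0.2],[0.15,0,-0.2],[0.15,0,-0.2],[0.15,0,-0.2],[0.15,0,-0.2],[0.15,0,-0.2],[0.15,0,-0.2]],"yaw":[0,0,0,0,0,0,0,0],"jaw":[1,1,1,1,1,1,1,1]}'; python3 - <<'E'
from h import *
jog([])
b=ctrl.get_image("side");a=ctrl.get_image("top");cv2.imwrite("pics/end.png",np.hstack([cv2.resize(b["pixels"][150:270,220:380],(530,400)),cv2.resize(a["pixels"][110:310,160:360],(400,400))])[:, :930][:,130:])
E
```

```text
time: 9.07
position: [0.4743, 0.0939, 0.4189]
tool_rot: [0.299, 3.126, 0.003]
ft_force: [1.5, 0.6, -0.6]
grip_width: 0.008
grip_force: 0.0
time: 10.07
position: [0.4467, 0.0994, 0.4567]
tool_rot: [-0.301, -3.127, 0.0]
ft_force: [-0.3, -0.8, 0.3]
grip_width: 0.009
grip_force: 0.0
tip [0.4467 0.0994 0.2745] F [-0.33 -0.8   0.26] t 10.075 w 0.009416138589022493 z [-0. -0. -1.]
yaw -0.0006564204196605132
```

View pics/end.png

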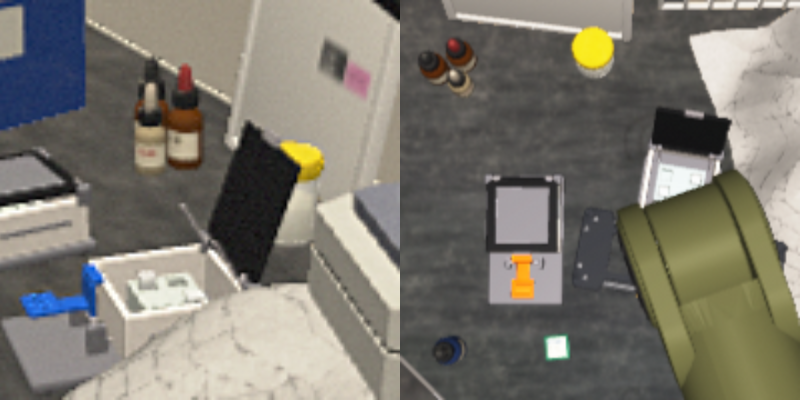

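The lid leans back past upright on its stop, with its black underside from (250,125) to (255,280). The orange holder is shut, the bottle, box and jar haven't moved, and the arm is clear.

```bash
python3 -c "
from bench import ctrl
print(ctrl.close_job())"
```

```text
the job is handed in; nothing more can be done
None
```

The blue holder's lid is fully open and stays there by itself; the orange holder is still shut, nothing else was moved, the arm is clear, and I handed the job in at about 10 s on the robot's clock.

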